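# Clamp the specimen plates in the sample press

## Robot

A 6-joint arm with a two-finger parallel gripper is mounted at the origin on the work surface. World frame = base frame: x ahead of the robot, y to its left, z up, the work surface at z = 0. Lengths are in m, angles in rad, forces in N, time in s.
With the tool pointing down it reaches from about 0.35 to 0.85 m from the base axis. Payload 8.1 kg.
Tool frame: the origin (TCP) lies at the very end of the fingers, on their centre line; the grasp point (between the pads) lies 19 mm behind it; z points along the fingers, y is the line along which they close (so a half turn about z gives the same grasp; the last joint's range is limited). The gripper opens to 93 mm and grips with 3 to 60 N. Pads are 15 mm wide; open, the fingers measure 128 mm over their backs; the gripper's body (75 mm by 188 mm) begins 65 mm behind the grasp point.
Start: joints at [-1.389, 0.13, 1.488, -0, 1.523, -0.085], TCP at [0.158, -0.579, 0.219] pointing down, gripper open.
Joint ranges: [-2.96, 2.96], [-0.89, 2.26], [0.02, 2.5], [-1.34, 4.48], [0, 2.73], [-2.66, 2.66]. Speed limits (rad/s): [2.39, 2.39, 2.79, 3.14, 3.14, 3.14].

## Interface

Orientations are given as [roll, pitch, yaw] about the fixed x, y, z axes, in that order (R = Rz(yaw) Ry(pitch) Rx(roll)).
In Python, from workcell import bot gives the robot as it stands.
- The arm moves only by the shell command python3 inch.py FILE [FORCE], which reads ROWS from the file FILE. ROWS is a JSON list of rows, 1 to 12 of them, each of 7 numbers: the finger opening in m, then dx, dy, dz in units of 20 mm, then a rotation vector rx, ry, rz in units of 0.25 rad; each row is the pose to reach, as a shift and turn from the pose commanded when the command began, along the tool's axes at that moment; what a row does not reach only later rows make up. A row lasts 1/12 s, in which the tool goes at most 0.0417 m and 0.125 rad, less where a joint would pass 70% of its speed; a pose out of reach is approached as far as the arm can. The fingers move at their own pace and stop on an object; FORCE is the grip in N (left out, the last holds). Time passes only in rows, so rows that do not move let the fingers close. It prints the time, the measured TCP pose, the force, the opening and the grip force at its end. Input that does not fit is refused with a message, and nothing moves.
- bot.sense(): the state, without advancing time (a new reading comes with each control period).
- bot.get_image(name): name is "scene" or "top" or "wrist"; returns the picture (384x512x3 uint8, red, green, blue); there is no depth.
- bot.get_calibration(name): a dict with "fx", "fy", "cx", "cy" (pixels), "eye" and "rotation" of the camera in the world; the wrist camera has in their place "T_tool_cam" (4x4, takes a point from camera to tool coordinates, whose origin is the TCP and whose axes are the flange's). Camera axes: x right, y down, z forward; pixel columns grow to the right and rows downward; lengths in m; the calibration is good to about 2 mm. A picture is of the moment at which its call begins: read the wrist's pose just before it. get_calibration takes no time and is no camera call.
- bot.sign_off(): hands the job in; it is judged then, once.
The state is a dict: "time_s": time; "q": joint angles; "joint_velocities": joint speeds; "joint_torque": joint torques, N m; "tool_pos": TCP position; "ee_rot": TCP orientation; "ft_force": force on the tool from outside, world axes, zero at the start; "torque": the same for the moment, N m; "opening": finger opening in m; "finger_force": force on a finger pad.
Only numpy, scipy, OpenCV 4.12 (cv2) and the standard library are available. Lean on these libraries where they do the work, as an engineer would, in place of code of your own. Each camera call takes 0.05 s, during which the arm holds its last target. There are 200 camera calls.

## Task

Clamp all the loose steel specimen plates together in the screw press: draw its carriage out by the fin, lay every plate flat on the carriage in one neat stack, squared up on the white outline, then slide the carriage fully home and screw the knob down until the foot is tight on the stack. The press stands screwed down too low for a stack, so unscrew the knob far enough first; two to four plates are out. Leave the bottle, the reel, the screwdriver and the counter box where they are.

Things in the scene. Friction and masses are not known exactly. Their poses are not given: they have to be found in the camera images.
- press: fixed aluminium C-frame press; origin on the screw's vertical axis at bench level; -x is its front, where the carriage draws out; z up. Base plate x -85 to +90 mm, y +-85 mm, 12 mm high; column behind the stack x +60 to +90 mm, y +-50 mm, up to 100 mm; bridge over the stack x -25 to +85 mm, y +-25 mm, 78 to 100 mm above the bench
- carriage (a joint): how far the carriage is drawn out towards the press's -x, m: 0 fully home against its stop, 0.125 fully out against its other stop; slides with about 2 N of friction and stays where left
- bed (a point): on the carriage: centre of the white 66 x 46 mm outline for the stack, on the flat floor 22 mm above the bench; under the screw when the carriage is home; axes as the press's, long side of the outline along x. The floor is 150 mm wide (y), no side walls, from 110 mm before this point (-x) to a back plate 52 mm behind it, 32 mm high
- fin (a point): on the carriage: grip point of the upright black fin by which it is drawn and pushed, 92 mm in front of bed (-x), 50 mm above the bench; the fin is 12 mm wide (y), 28 mm long (x) and its top is 62 mm above the bench
- knob (a joint): angle of the round knob, rad: grows counter-clockwise seen from above, 0 to 10.4; each radian counter-clockwise raises knob, stem and foot together by 3.18 mm (20 mm a turn), clockwise lowers them; about 0.12 N m of friction, stays where left. At 0 the foot is 4 mm above the carriage's floor
- grip (a point): on the screw's axis at mid-height of the round black knob (diameter 40 mm, 24 mm high, upright axis, to be gripped across from above at any yaw); rises with the knob, 130 mm above the bench at knob angle 0; the knob's underside is then 18 mm above the bridge
- stem: the rising screw stem (14 mm) with the foot at its lower end and the knob at its top; origin as point foot
- foot (a point): centre of the underside of the pressing foot, a steel disc of 36 mm diameter and 10 mm high on the screw's axis; its height is 26 mm above the bench at knob angle 0. The foot can press on plates only (not on the carriage)
- plate1: loose bare steel specimen plate, 60 x 40 mm and 6 mm thick, mass about 110 g, lying flat on the bench; origin: centre of its underside, x along the 60 mm length, y along the 40 mm width, z up through the thickness. May be absent
- plate2: loose bare steel specimen plate, 60 x 40 mm and 6 mm thick, mass about 110 g, lying flat on the bench; origin: centre of its underside, x along the 60 mm length, y along the 40 mm width, z up through the thickness. May be absent
- plate3: loose bare steel specimen plate, 60 x 40 mm and 8 mm thick, mass about 150 g, lying flat on the bench; origin: centre of its underside, x along the 60 mm length, y along the 40 mm width, z up through the thickness. May be absent
- plate4: loose bare steel specimen plate, 60 x 40 mm and 8 mm thick, mass about 150 g, lying flat on the bench; origin: centre of its underside, x along the 60 mm length, y along the 40 mm width, z up through the thickness. May be absent
- bottle: bystander: white plastic bottle, 50 mm across and 110 mm high, standing; origin at its underside
- reel: bystander: grey plastic ring-shaped reel core lying flat, 90 mm across, 20 mm high; origin at its underside
- driver: bystander: screwdriver lying on the bench
- counter: bystander: small black counter box 70 x 50 x 35 mm; origin at its underside

How it is judged:
On the way, in this order (a step that is already met when the one before it is completed fails the run):
1. all the plates lie stacked and let go on the carriage while it is drawn out (at least 60 mm) (value of joint carriage above 0.06 m and x of plate1 in the frame of bed between -0.01 and 0.01 m and y of plate1 in the frame of bed between -0.01 and 0.01 m and z of plate1 in the frame of bed between -0.003 and 0.036 m and angle between the x axis of each of plate1, plate2, plate3, plate4 and the x axis of bed, either way round below 0.2 rad and angle between the z axis of each of plate1, plate2, plate3, plate4 and the z axis of bed, either way round below 0.1 rad and x of plate2 in the frame of bed between -0.01 and 0.01 m and y of plate2 in the frame of bed between -0.01 and 0.01 m and z of plate2 in the frame of bed between -0.003 and 0.036 m and x of plate3 in the frame of bed between -0.01 and 0.01 m and y of plate3 in the frame of bed between -0.01 and 0.01 m and z of plate3 in the frame of bed between -0.003 and 0.036 m and x of plate4 in the frame of bed between -0.01 and 0.01 m and y of plate4 in the frame of bed between -0.01 and 0.01 m and z of plate4 in the frame of bed between -0.003 and 0.036 m and linear speed of each of plate1, plate2, plate3, plate4 below 0.02 m/s and contact force between the fingers and plate1 below 0.1 N and contact force between the fingers and plate2 below 0.1 N and contact force between the fingers and plate3 below 0.1 N and contact force between the fingers and plate4 below 0.1 N), for 0.2 s.
2. the carriage is fully home (within 5 mm) with the stack on it (value of joint carriage below 0.005 m and x of plate1 in the frame of bed between -0.01 and 0.01 m and y of plate1 in the frame of bed between -0.01 and 0.01 m and z of plate1 in the frame of bed between -0.003 and 0.036 m and angle between the x axis of each of plate1, plate2, plate3, plate4 and the x axis of bed, either way round below 0.2 rad and angle between the z axis of each of plate1, plate2, plate3, plate4 and the z axis of bed, either way round below 0.1 rad and x of plate2 in the frame of bed between -0.01 and 0.01 m and y of plate2 in the frame of bed between -0.01 and 0.01 m and z of plate2 in the frame of bed between -0.003 and 0.036 m and x of plate3 in the frame of bed between -0.01 and 0.01 m and y of plate3 in the frame of bed between -0.01 and 0.01 m and z of plate3 in the frame of bed between -0.003 and 0.036 m and x of plate4 in the frame of bed between -0.01 and 0.01 m and y of plate4 in the frame of bed between -0.01 and 0.01 m and z of plate4 in the frame of bed between -0.003 and 0.036 m), for 0.2 s.
3. the foot is screwed down tight on the stack (all of step 2 and (contact force between stem and plate1 above 4 N or contact force between stem and plate2 above 4 N or contact force between stem and plate3 above 4 N or contact force between stem and plate4 above 4 N)), for 0.2 s.
At the end, for the whole second after the job is handed in: every plate that is out lies flat in the stack on the carriage, its centre within 10 mm of the outline's centre each way and square to it within 0.2 rad; the carriage is home within 5 mm; the foot presses the stack with more than 4 N; all at rest (all of step 3 and linear speed of each of plate1, plate2, plate3, plate4 below 0.02 m/s); the robot touches nothing.
It fails at once if the bottle is moved more than 30 mm (distance of bottle from where it was at the start of the episode above 0.03 m).
It fails at once if the reel is moved more than 30 mm (distance of reel from where it was at the start of the episode above 0.03 m).
It fails at once if the screwdriver is moved more than 30 mm (distance of driver from where it was at the start of the episode above 0.03 m).
It fails at once if the counter box is moved more than 30 mm (distance of counter from where it was at the start of the episode above 0.03 m).
Of plate1, plate2, plate3, plate4 only 2 to 4 are there at a start; the rules pass over those that are not, and their reading is None.
At some moment in a run one of plate1, plate2, plate3, plate4 may be knocked a few centimetres aside while the robot is not near it.
Once in a run the grip may slacken for a moment while it holds something.
It also fails if it takes over 210 s, if anything falls off the work surface, if the arm or the gripper's body presses on something with over 40 N, if the wrist force passes 120 N, or if a joint passes its speed limit or range.

## Working session

There is one attempt and no reset: what is moved stays moved. The work goes in short steps, Python scripts to look and compute and a shell command to move; the robot and the scene stay as the last step left them, time stands still between calls to the robot, and variables do not carry over. Pictures are saved under pics/ and viewed, at most 16 in all, crops included, and the job is handed in when it is done.

```bash
ls; mkdir -p pics; python3 - <<'E'
from workcell import bot
import cv2
s=bot.sense();print(s)
for n in("scene","top","wrist"):
    cv2.imwrite(f"pics/{n}0.png",cv2.cvtColor(bot.get_image(n),cv2.COLOR_RGB2BGR));print(n,bot.get_calibration(n))
E
```

```text
inch.py
pics
workcell.py
{'time_s': 0.0, 'q': array([-1.38938530e+00,  1.31115409e-01,  1.48925894e+00, -4.95886907e-06,
        1.52303356e+00, -8.54540026e-02]), 'joint_velocities': array([ 6.77281465e-04, -1.87495467e-03,  1.77300959e-05, -4.43017509e-04,
       -5.48511048e-04,  5.63519416e-04]), 'joint_torque': array([-7.74802938e-04, -5.59858167e+01, -4.91762853e+01,  7.66673614e-02,
        3.60589894e-02, -9.73327769e-05]), 'tool_pos': array([ 0.15811028, -0.57820057,  0.21762597]), 'ee_rot': array([-3.13978360e+00, -1.49997610e-04,  2.66865132e-01]), 'ft_force': array([0.12345814, 0.42606543, 0.51268551]), 'torque': array([0.03570081, 0.00498091, 0.0005632 ]), 'finger_force': 0.0, 'opening': 0.0933650035510837}
scene {'fx': 487.34290310948813, 'fy': 487.34290310948813, 'cx': 256.6205681837534, 'cy': 195.5351861573668, 'eye': array([ 1.31250949, -0.70815018,  0.95858596]), 'rotation': array([-2.24088489e+00, -7.84217779e-04,  8.50853463e-01])}
top {'fx': 449.12405030661154, 'fy': 449.12405030661154, 'cx': 259.9957201728613, 'cy': 188.31628075125298, 'eye': array([0.22942911, 0.009142  , 1.61644618]), 'rotation': array([-2.93560689,  0.00384136, -1.56778085])}
wrist {'fx': 287.04884092861954, 'fy': 287.04884092861954, 'cx': 258.5352128027352, 'cy': 193.65145089120304, 'T_tool_cam': array([[-4.05050906e-04, -9.69182133e-01, -2.46344940e-01,
         6.85936461e-02],
       [ 9.99999864e-01, -3.11456760e-04, -4.18894436e-04,
         1.17792886e-03],
       [ 3.29259206e-04, -2.46345076e-01,  9.69182127e-01,
        -1.65664983e-01],
       [ 0.00000000e+00,  0.00000000e+00,  0.00000000e+00,
         1.00000000e+00]])}
```
View pics/top0.png

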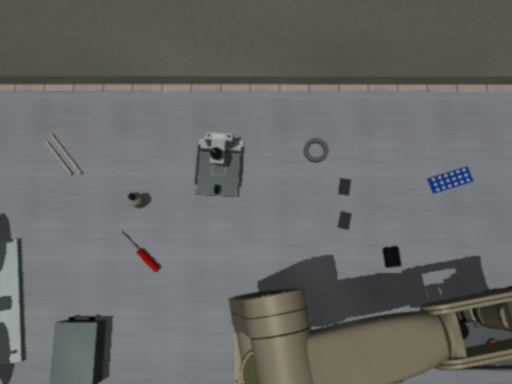

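View pics/scene0.png

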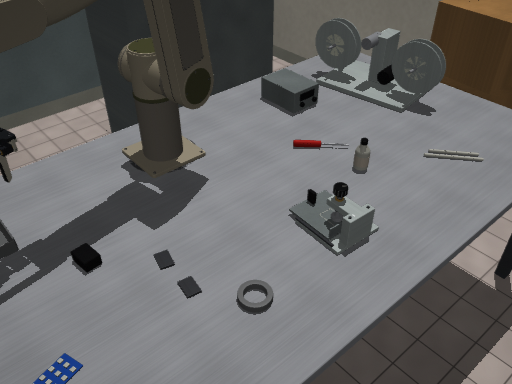

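The top view shows the press at about (218,165), plates at (344,186) and (344,220), the reel at (316,150), the counter at (391,256), the bottle at (139,199) and the driver at (145,255). The scene view also shows only two plates.

```bash
cat > h.py <<'E'
from workcell import bot
import cv2,numpy as np
from scipy.spatial.transform import Rotation as R
def rot(r): return R.from_euler('xyz',r).as_matrix()
def tool():
    s=bot.sense();T=np.eye(4);T[:3,:3]=rot(s['ee_rot']);T[:3,3]=s['tool_pos'];return T
def cam(name,T=None):
    c=bot.get_calibration(name)
    if name=='wrist':
        M=(tool() if T is None else T)@c['T_tool_cam']
    else:
        M=np.eye(4);M[:3,:3]=rot(c['rotation']);M[:3,3]=c['eye']
    return c,M
def p2w(name,uv,z,T=None):
    c,M=cam(name,T);uv=np.atleast_2d(uv).astype(float)
    d=np.c_[(uv[:,0]-c['cx'])/c['fx'],(uv[:,1]-c['cy'])/c['fy'],np.ones(len(uv))]@M[:3,:3].T
    return M[:3,3]+d*((z-M[2,3])/d[:,2])[:,None]
def w2p(name,P,T=None):
    c,M=cam(name,T);q=(np.atleast_2d(P)-M[:3,3])@M[:3,:3]
    return np.c_[q[:,0]/q[:,2]*c['fx']+c['cx'],q[:,1]/q[:,2]*c['fy']+c['cy']]
def snap(name,f):
    T=tool();im=cv2.cvtColor(bot.get_image(name),cv2.COLOR_RGB2BGR)
    cv2.imwrite(f"pics/{f}.png",im);np.save(f"pics/{f}_T.npy",T);return im,T
def delta(target,yaw=None):
    "shift in tool axes from present pose to world target; yaw = wanted tool yaw"
    T=tool();d=T[:3,:3].T@(np.array(target)-T[:3,3])
    y=bot.sense()['ee_rot'][2]
    print('shift',d.round(4),'' if yaw is None else 'rz %.4f'%(-((yaw-y+np.pi/2)%np.pi-np.pi/2)),'yaw',round(y,4))
E
python3 - <<'E'
from h import *
print(p2w('top',[[344,186],[344,220]],.006).round(3))
print(p2w('top',[[216,154]],.14).round(3),p2w('top',[[218,189]],.06),p2w('top',[[316,150],[139,199],[391,256],[145,255]],.02).round(3))
im=cv2.imread('pics/top0.png')
a=cv2.resize(im[120:205,180:260],None,fx=6,fy=6,interpolation=3)
b=cv2.resize(cv2.convertScaleAbs(im[240:384,230:512],alpha=2.2,beta=10),None,fx=1,fy=1)
o=np.zeros((510,780,3),np.uint8);o[:,:480]=a;o[:144,490:772]=b;w=cv2.resize(cv2.imread('pics/wrist0.png'),(280,210));o[200:410,490:770]=w
cv2.imwrite('pics/m0.png',o)
E
```

```text
[[ 0.575 -0.291  0.006]
 [ 0.45  -0.287  0.006]]
[[0.657 0.166 0.14 ]] [[0.55182846 0.16478318 0.06      ]] [[ 0.708 -0.19   0.02 ]
 [ 0.523  0.454  0.02 ]
 [ 0.321 -0.445  0.02 ]
 [ 0.322  0.421  0.02 ]]
```

View pics/m0.png

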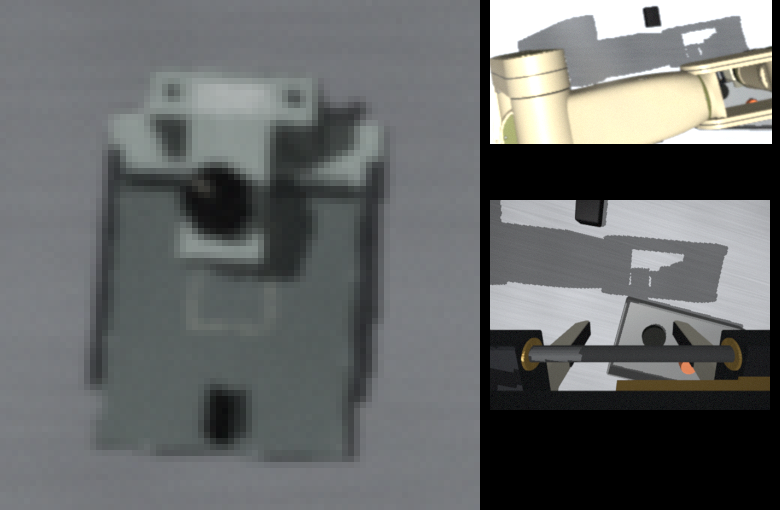

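Careful with the scale: shifts go in units of 20 mm and turns go in units of 0.25 rad. That gives: 0.333 m is 16.65, -0.112 m is -5.6, 0.267 rad is 1.068.

```bash
echo '[[0.093,16.65,-15.1,-5.6,0,0,1.068],[0.093,16.65,-15.1,-5.6,0,0,1.068],[0.093,16.65,-15.1,-5.6,0,0,1.068],[0.093,16.65,-15.1,-5.6,0,0,1.068],[0.093,16.65,-15.1,-5.6,0,0,1.068],[0.093,16.65,-15.1,-5.6,0,0,1.068],[0.093,16.65,-15.1,-5.6,0,0,1.068],[0.093,16.65,-15.1,-5.6,0,0,1.068],[0.093,16.65,-15.1,-5.6,0,0,1.068],[0.093,16.65,-15.1,-5.6,0,0,1.068],[0.093,16.65,-15.1,-5.6,0,0,1.068],[0.093,16.65,-15.1,-5.6,0,0,1.068]]' > mv.in && python3 inch.py mv.in 30; python3 - <<'E'
from h import *
im,T=snap('wrist','w1');print(w2p('wrist',[[.575,-.291,.006],[.45,-.287,.006]]))
delta([.56,.165,.33],0)
E
```

```text
time_s: 1.15
tool_pos: [0.4027, -0.195, 0.3327]
ee_rot: [-3.141, -0.004, 0.005]
ft_force: [0.2, -0.1, -0.3]
opening: 0.093
finger_force: 0.0
[[318.59757517  53.13169518]
 [312.03983633 134.19363419]]
shift [ 0.1601 -0.3607  0.0023] rz 0.0055 yaw 0.0055
```

Scaled: -0.361 m is -18.05, 0.16 m is 8.

```bash
echo '[[0.093,8,-18.05,0,0,0,0],[0.093,8,-18.05,0,0,0,0],[0.093,8,-18.05,0,0,0,0],[0.093,8,-18.05,0,0,0,0],[0.093,8,-18.05,0,0,0,0],[0.093,8,-18.05,0,0,0,0],[0.093,8,-18.05,0,0,0,0],[0.093,8,-18.05,0,0,0,0],[0.093,8,-18.05,0,0,0,0],[0.093,8,-18.05,0,0,0,0],[0.093,8,-18.05,0,0,0,0]]' > mv.in && python3 inch.py mv.in; python3 - <<'E'
from h import *
im,T=snap('wrist','w2')
t,_=snap('top','t2');w=cv2.imread('pics/w1.png')
o=np.zeros((600,800,3),np.uint8);o[:384,:512]=im;o[384:,:288]=cv2.resize(w,(288,216));o[384:,288:576]=cv2.resize(t,(288,216));o[100:316,512:]=cv2.resize(cv2.convertScaleAbs(t,alpha=2.2),(288,216))
cv2.imwrite('pics/m2.png',o)
E
```

```text
time_s: 2.12
tool_pos: [0.5606, 0.1637, 0.3286]
ee_rot: [-3.141, 0.003, 0.003]
ft_force: [-0.2, -0.0, -0.1]
opening: 0.0929
finger_force: 0.0
```

View pics/m2.png

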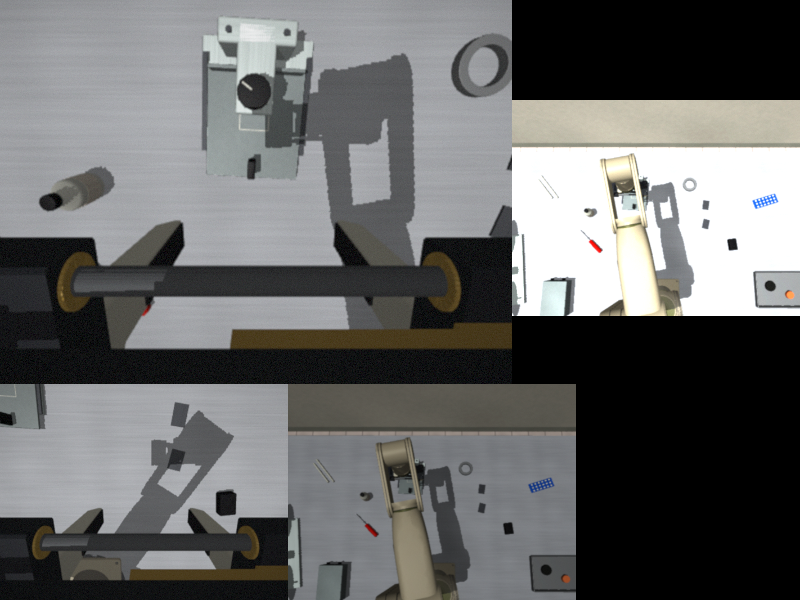

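```bash
python3 - <<'E'
import cv2
im=cv2.imread('pics/w2.png')[8:188,192:322]
cv2.imwrite('pics/c2.png',cv2.resize(im,None,fx=3.3333,fy=3.3333,interpolation=cv2.INTER_CUBIC))
E
```

```text
(no output)
```

View pics/c2.png

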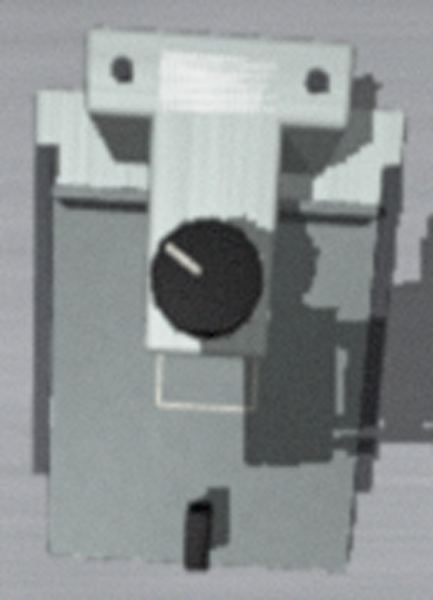

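```bash
python3 - <<'E'
from h import *
from scipy.optimize import least_squares
T=np.load('pics/w2_T.npy')
px=lambda l:np.array(l)/3.3333+np.array([192,8])
A=[((90,50,100),(90,28)),((90,-50,100),(352,45)),((60,50,100),(88,107)),((60,-50,100),(350,125)),((-25,25,100),(147,352)),((-25,-25,100),(267,355))]
C=[((-110,75,22),(48,552)),((-110,-75,22),(350,570)),((-33,23,22),(157,405)),((-33,-23,22),(253,409))]
pa=px([b for a,b in A]+[b for a,b in C]+[(206,278)])
def f(p):
    x,y,w,c,h,dz=p
    L=np.array([a for a,b in A]+[(a[0]-c*1000,a[1],a[2]) for a,b in C]+[(0,0,142+h*1000)])/1000.
    Q=L.copy();Q[:,:2]=L[:,:2]@np.array([[np.cos(w),np.sin(w)],[-np.sin(w),np.cos(w)]])+[x,y];Q[:,2]+=0
    return np.r_[(w2p('wrist',Q,T)-pa).ravel(),c*100]
r=least_squares(f,[.65,.165,0,0,.01,0]);print(r.x.round(4));print(r.fun.round(1))
E
```

```text
[ 0.6616  0.1681 -0.0535  0.014   0.0039  0.    ]
[-1.2 -1.6  1.8 -1.6 -1.1  1.6  0.2  1.1 -1.2 -0.1  0.6  1.2  0.3  0.6
 -0.8  0.2  0.5 -0.7  0.3 -0.3  0.5 -0.1  1.4]
```

```bash
echo '[[0.093,5.05,-0.2,3,0,0,3],[0.093,5.05,-0.2,3,0,0,3],[0.093,5.05,-0.2,3,0,0,3],[0.093,5.05,-0.2,3,0,0,3],[0.093,5.05,-0.2,3,0,0,3],[0.093,5.05,-0.2,3,0,0,3],[0.093,5.05,-0.2,3,0,0,3]]' > mv.in && python3 inch.py mv.in; python3 - <<'E'
from h import *
im,T=snap('wrist','w3');print(bot.sense()['q'].round(3))
print(w2p('wrist',[[.6616,.1681,.146],[.6616,.1681,.1]]))
for z in (.142,.146,.15): delta([.6616,.1681,.117])
E
```

```text
time_s: 2.8
tool_pos: [0.661, 0.1625, 0.2701]
ee_rot: [3.14, 0.0, -0.759]
ft_force: [0.4, -0.2, 0.8]
opening: 0.093
finger_force: 0.0
[ 0.167  0.338  1.155 -0.     1.649  2.488]
[[254.37945357 192.29457078]
 [254.91806195 182.98859805]]
shift [-0.0031 -0.0044  0.1535]  yaw -0.7505
shift [-0.0031 -0.0044  0.1535]  yaw -0.7505
shift [-0.0031 -0.0044  0.1535]  yaw -0.7505
```

View pics/w3.png

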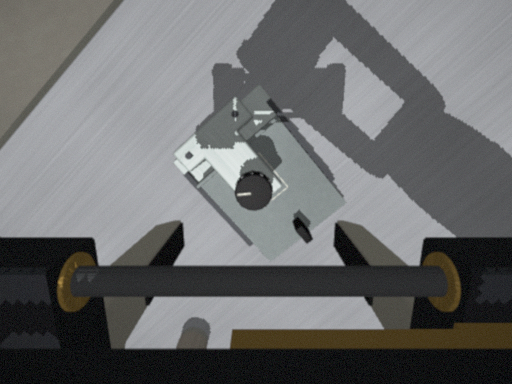

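The knob sits at (253.5,191), within about 1 px of my estimate, so I'm descending and gripping it.

Scaled: -0.0044 m is -0.22, -0.003 m is -0.15.

```bash
echo '[[0.093,-0.15,-0.22,5,0,0,0],[0.093,-0.15,-0.22,5,0,0,0],[0.093,-0.15,-0.22,5,0,0,0],[0.093,-0.15,-0.22,6.5,0,0,0],[0.093,-0.15,-0.22,7.625,0,0,0],[0.093,-0.15,-0.22,7.625,0,0,0],[0.03,-0.15,-0.22,7.625,0,0,0],[0.03,-0.15,-0.22,7.625,0,0,0],[0.03,-0.15,-0.22,7.625,0,0,0],[0.03,-0.15,-0.22,7.625,0,0,0],[0.03,-0.15,-0.22,7.625,0,0,0],[0.03,-0.15,-0.22,7.625,0,0,0]]' > mv.in && python3 inch.py mv.in 30
```

```text
time_s: 3.85
tool_pos: [0.6623, 0.1706, 0.1194]
ee_rot: [-3.14, -0.001, -0.75]
ft_force: [-0.0, 0.2, -0.2]
opening: 0.0576
finger_force: 0.0
```

```bash
echo '[[0.03,0,0,0,0,0,0],[0.03,0,0,0,0,0,0],[0.03,0,0,0,0,0,0],[0.03,0,0,0,0,0,0]]' > mv.in && python3 inch.py mv.in 35
```

```text
time_s: 4.18
tool_pos: [0.6615, 0.1702, 0.1182]
ee_rot: [3.141, 0.0, -0.75]
ft_force: [-2.1, -2.3, 3.0]
opening: 0.0393
finger_force: 35.0
```

Scaled: -0.0046 m is -0.23, -0.0042 m is -0.21, -1.44 rad is -5.76.

```bash
echo '[[0.03,0,0,-0.02,0,0,-0.48],[0.03,0,0,-0.04,0,0,-0.96],[0.03,0,0,-0.055,0,0,-1.44],[0.03,0,0,-0.075,0,0,-1.92],[0.03,0,0,-0.095,0,0,-2.4],[0.03,0,0,-0.115,0,0,-2.88],[0.03,0,0,-0.135,0,0,-3.36],[0.03,0,0,-0.155,0,0,-3.84],[0.03,0,0,-0.17,0,0,-4.32],[0.03,0,0,-0.19,0,0,-4.8],[0.03,0,0,-0.21,0,0,-5.28],[0.03,0,0,-0.23,0,0,-5.76]]' > mv.in && python3 inch.py mv.in
```

```text
time_s: 5.18
tool_pos: [0.6614, 0.1703, 0.1228]
ee_rot: [-3.141, 0.001, 0.695]
ft_force: [-2.5, -0.8, 2.9]
opening: 0.0396
finger_force: 35.0
```

Scaled: -0.0046 m is -0.23, -0.0042 m is -0.21, -1.44 rad is -5.76.

```bash
echo '[[0.03,0,0,-0.02,0,0,-0.48],[0.03,0,0,-0.04,0,0,-0.96],[0.03,0,0,-0.055,0,0,-1.44],[0.03,0,0,-0.075,0,0,-1.92],[0.03,0,0,-0.095,0,0,-2.4],[0.03,0,0,-0.115,0,0,-2.88],[0.03,0,0,-0.135,0,0,-3.36],[0.03,0,0,-0.155,0,0,-3.84],[0.03,0,0,-0.17,0,0,-4.32],[0.03,0,0,-0.19,0,0,-4.8],[0.03,0,0,-0.21,0,0,-5.28],[0.03,0,0,-0.23,0,0,-5.76]]' > mv.in && python3 inch.py mv.in
```

```text
time_s: 6.18
tool_pos: [0.6611, 0.1706, 0.1269]
ee_rot: [-3.14, -0.001, 2.136]
ft_force: [-2.9, -1.0, -1.1]
opening: 0.0402
finger_force: 3.5
```

Scaled: -0.0046 m is -0.23, -0.0042 m is -0.21, -1.44 rad is -5.76.

```bash
echo '[[0.03,0,0,-0.02,0,0,-0.48],[0.03,0,0,-0.04,0,0,-0.96],[0.03,0,0,-0.055,0,0,-1.44],[0.03,0,0,-0.075,0,0,-1.92],[0.03,0,0,-0.095,0,0,-2.4],[0.03,0,0,-0.115,0,0,-2.88],[0.03,0,0,-0.135,0,0,-3.36],[0.03,0,0,-0.155,0,0,-3.84],[0.03,0,0,-0.17,0,0,-4.32],[0.03,0,0,-0.19,0,0,-4.8],[0.03,0,0,-0.21,0,0,-5.28],[0.03,0,0,-0.23,0,0,-5.76]]' > mv.in && python3 inch.py mv.in; python3 -c "
from h import *
s=bot.sense();print(s['q'].round(3),s['torque'])"
```

```text
time_s: 7.18
tool_pos: [0.6608, 0.17, 0.1313]
ee_rot: [3.142, -0.002, -2.708]
ft_force: [-3.5, -2.3, 0.2]
opening: 0.0394
finger_force: 35.0
[ 1.770e-01  4.030e-01  1.328e+00 -1.000e-03  1.413e+00 -1.828e+00] [-0.36610154  0.50267971 -0.10734789]
```

Scaled: -0.0023 m is -0.115, -0.0019 m is -0.095, -0.72 rad is -2.88.

```bash
echo '[[0.03,0,0,-0.02,0,0,-0.48],[0.03,0,0,-0.04,0,0,-0.96],[0.03,0,0,-0.055,0,0,-1.44],[0.03,0,0,-0.075,0,0,-1.92],[0.03,0,0,-0.095,0,0,-2.4],[0.03,0,0,-0.115,0,0,-2.88],[0.093,0,0,-0.115,0,0,-2.88],[0.093,0,0,-0.115,0,0,-2.88],[0.093,0,0,-0.115,0,0,-2.88],[0.093,0,0,-0.115,0,0,-2.88],[0.093,0,0,-0.115,0,0,-2.88],[0.093,0,0,-0.115,0,0,-2.88]]' > mv.in && python3 inch.py mv.in; echo '[[0.093,0,0,-2,0,0,0],[0.093,0,0,-4,0,0,0],[0.093,0,0,-6,0,0,0],[0.093,0,0,-6,0,0,0]]' > mv.in && python3 inch.py mv.in; python3 - <<'E'
from h import *
c,s=np.cos(-.0535),np.sin(-.0535)
F=np.array([.6612,.1697])+np.array([c,s])*-.106   # fin if c=14mm
print(F);delta([F[0]-.06,F[1],.25],-.0535)
# target yaw unwrap: want q6 back near 1.9
E
```

```text
time_s: 8.18
tool_pos: [0.6618, 0.1707, 0.1343]
ee_rot: [-3.141, 0.0, -1.994]
ft_force: [0.4, 0.3, 0.0]
opening: 0.0749
finger_force: 0.0
time_s: 8.52
tool_pos: [0.6654, 0.1713, 0.2659]
ee_rot: [-3.129, 0.009, -1.994]
ft_force: [1.3, 0.3, 2.0]
opening: 0.0926
finger_force: 0.0
[0.55535166 0.1753683 ]
shift [0.0663 0.1569 0.0134] rz 1.2011 yaw -1.994
```

Scaled: 0.157 m is 7.85, 0.066 m is 3.3, 1.2 rad is 4.8.

```bash
echo '[[0.093,3.3,7.85,0,0,0,0.48],[0.093,3.3,7.85,0,0,0,0.96],[0.093,3.3,7.85,0,0,0,1.44],[0.093,3.3,7.85,0,0,0,1.92],[0.093,3.3,7.85,0,0,0,2.4],[0.093,3.3,7.85,0,0,0,2.88],[0.093,3.3,7.85,0,0,0,3.36],[0.093,3.3,7.85,0,0,0,3.84],[0.093,3.3,7.85,0,0,0,4.32],[0.093,3.3,7.85,0,0,0,4.8],[0.093,3.3,7.85,0,0,0,4.8]]' > mv.in && python3 inch.py mv.in; python3 - <<'E'
from h import *
print(p2w('wrist',[[297,219],[303,228],[309,239]],.062,np.load('pics/w3_T.npy')))
print(p2w('wrist',np.array([[188,503],[212,503],[187,530],[210,530]])/3.3333+[192,8],.062,np.load('pics/w2_T.npy')))
im,T=snap('wrist','w4');
c,s=np.cos(-.0535),np.sin(-.0535);F=np.array([.6612,.1697])+np.array([c,s])*-.106
u=w2p('wrist',[[*F,.062]]);print(u)
p=p2w('top',[[0,0]],0)
x,y=int(u[0,0]),int(u[0,1]);x=max(100,min(412,x));y=max(80,min(304,y))
cv2.imwrite('pics/c4.png',cv2.resize(im[y-80:y+80,x-100:x+100],None,fx=3,fy=3,interpolation=2));print(x-100,y-80)
E
```

```text
time_s: 9.43
tool_pos: [0.4915, 0.1749, 0.2543]
ee_rot: [3.141, 0.0, 3.083]
ft_force: [0.6, 0.6, 0.0]
opening: 0.0932
finger_force: 0.0
[[0.57833639 0.1686769  0.062     ]
 [0.56274478 0.17140117 0.062     ]
 [0.5446205  0.17614697 0.062     ]]
[[0.57082126 0.1798807  0.062     ]
 [0.57084648 0.16902754 0.062     ]
 [0.55850537 0.18041575 0.062     ]
 [0.55852965 0.16994088 0.062     ]]
[[262.00412844 222.67237912]]
162 142
```

View pics/c4.png

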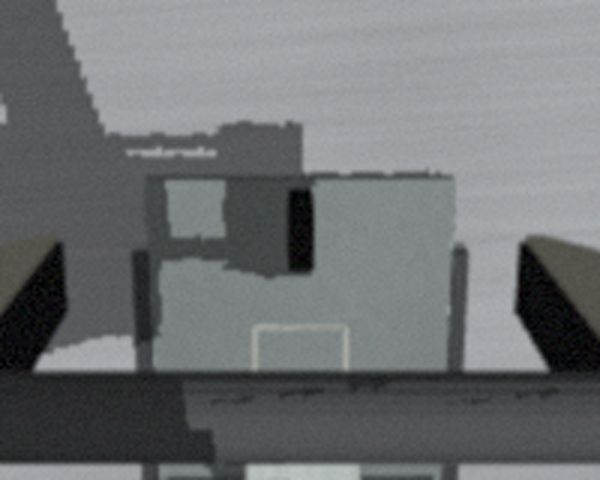

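```bash
python3 - <<'E'
from h import *
T=np.load('pics/w4_T.npy');o=np.array([162,142]);px=lambda l:np.array(l)/3+o
print('outline front corners',p2w('wrist',px([[253,326],[348,326]]),.022,T))
print('carriage front corners',p2w('wrist',px([[147,178],[455,176]]),.022,T))
print('fin front top/bot',p2w('wrist',px([[300,188]]),.022,T),p2w('wrist',px([[300,188]]),.062,T),'back top',p2w('wrist',px([[300,272]]),.062,T))
E
```

```text
outline front corners [[0.61328117 0.14854293 0.022     ]
 [0.61609506 0.19619885 0.022     ]]
carriage front corners [[0.53317833 0.10307185 0.022     ]
 [0.54087716 0.25075179 0.022     ]]
fin front top/bot [[0.54249705 0.17613824 0.022     ]] [[0.53060468 0.17630207 0.062     ]] back top [[0.56946537 0.17413805 0.062     ]]
```

```bash
python3 - <<'E'
from h import *
delta([.556,.1752,.032],-.0535)
E
```

```text
shift [-0.0643  0.0036  0.2223] rz 0.0031 yaw 3.0912
```

```bash
echo '[[0.07,-1.6,0.18,2,0,0,0],[0.07,-3.215,0.18,4,0,0,0],[0.07,-3.215,0.18,6,0,0,0],[0.07,-3.215,0.18,8,0,0,0],[0.07,-3.215,0.18,9.5,0,0,0],[0.07,-3.215,0.18,10.5,0,0,0],[0.07,-3.215,0.18,11.1,0,0,0],[0.07,-3.215,0.18,11.1,0,0,0]]' > mv.in && python3 inch.py mv.in; echo '[[0.0,0,0,0,0,0,0],[0.0,0,0,0,0,0,0],[0.0,0,0,0,0,0,0],[0.0,0,0,0,0,0,0],[0.0,0,0,0,0,0,0],[0.0,0,0,0,0,0,0],[0.0,0,0,0,0,0,0],[0.0,0,0,0,0,0,0],[0.0,0,0,0,0,0,0],[0.0,0,0,0,0,0,0],[0.0,0,0,0,0,0,0],[0.0,0,0,0,0,0,0]]' > mv.in && python3 inch.py mv.in 30; python3 -c "
from h import *
c,s=np.cos(-.0535),np.sin(-.0535);p=tool()[:3,3];delta(p+np.array([-c,-s,0])*.1)"
```

```text
time_s: 10.15
tool_pos: [0.5533, 0.1745, 0.0288]
ee_rot: [-3.14, -0.005, 3.093]
ft_force: [-0.4, -1.4, 0.8]
opening: 0.0701
finger_force: 0.0
time_s: 11.15
tool_pos: [0.5558, 0.1756, 0.0322]
ee_rot: [3.141, 0.0, 3.09]
ft_force: [1.1, 4.7, -0.6]
opening: 0.0116
finger_force: 30.0
shift [ 0.1     0.0002 -0.    ]  yaw 3.0899
```

Scaled: 0.1 m is 5, 0.095 m is 4.75.

```bash
echo '[[0.0,0.5,0,0,0,0,0],[0.0,1.25,0,0,0,0,0],[0.0,2,0,0,0,0,0],[0.0,2.75,0,0,0,0,0],[0.0,3.5,0,0,0,0,0],[0.0,4.25,0,0,0,0,0],[0.0,4.75,0,0,0,0,0],[0.0,5,0,0,0,0,0],[0.0,5,0,0,0,0,0],[0.0,5,0,0,0,0,0]]' > mv.in && python3 inch.py mv.in; echo '[[0.08,0,0,0,0,0,0],[0.08,0,0,0,0,0,0],[0.08,0,0,0,0,0,0],[0.08,0,0,0,0,0,0],[0.08,0,0,0,0,0,0],[0.08,0,0,0,0,0,0],[0.08,0,0,-2,0,0,0],[0.08,0,0,-4,0,0,0],[0.08,0,0,-6,0,0,0],[0.08,0,0,-8,0,0,0],[0.08,0,0,-10,0,0,0],[0.08,0,0,-10,0,0,0]]' > mv.in && python3 inch.py mv.in; python3 - <<'E'
from h import *
delta([.45,-.2,.26],0)
E
```

```text
time_s: 11.98
tool_pos: [0.4552, 0.181, 0.0322]
ee_rot: [3.14, -0.001, 3.09]
ft_force: [-2.1, 7.3, -0.6]
opening: 0.0118
finger_force: 30.0
time_s: 12.98
tool_pos: [0.4599, 0.1812, 0.242]
ee_rot: [3.137, 0.013, 3.09]
ft_force: [1.0, -0.3, 0.8]
opening: 0.0793
finger_force: 0.0
shift [-0.0101 -0.3811 -0.0195] rz -0.0519 yaw 3.0897
```

Scaled: -0.46 m is -23, -0.144 m is -7.2, -0.05 rad is -0.2.

```bash
echo '[[0.08,-7.2,-23,-1,0,0,-0.2],[0.08,-7.2,-23,-1,0,0,-0.2],[0.08,-7.2,-23,-1,0,0,-0.2],[0.08,-7.2,-23,-1,0,0,-0.2],[0.08,-7.2,-23,-1,0,0,-0.2],[0.08,-7.2,-23,-1,0,0,-0.2],[0.08,-7.2,-23,-1,0,0,-0.2],[0.08,-7.2,-23,-1,0,0,-0.2],[0.08,-7.2,-23,-1,0,0,-0.2],[0.08,-7.2,-23,-1,0,0,-0.2],[0.08,-7.2,-23,-1,0,0,-0.2],[0.08,-7.2,-23,-1,0,0,-0.2]]' > mv.in && python3 inch.py mv.in; echo '[[0.08,0,0,0,0,0,0],[0.08,0,0,0,0,0,0]]' > mv.in && python3 inch.py mv.in;  python3 - <<'E'
from h import *
im,T=snap('wrist','w5')
print(w2p('wrist',[[.575,-.291,.006],[.45,-.287,.006]],T))
g=cv2.cvtColor(im,cv2.COLOR_BGR2GRAY)
for th in (35,50):
  n,l,st,ce=cv2.connectedComponentsWithStats((g<th).astype(np.uint8))
  print([(s.tolist(),c.round(0).tolist()) for s,c in zip(st,ce) if 300<s[4]<8000])
E
```

```text
time_s: 13.98
tool_pos: [0.5758, -0.291, 0.2514]
ee_rot: [-3.141, -0.0, 3.137]
ft_force: [0.7, -0.3, -1.0]
opening: 0.0803
finger_force: 0.0
time_s: 14.15
tool_pos: [0.5756, -0.288, 0.2511]
ee_rot: [3.141, -0.001, 3.137]
ft_force: [0.2, 0.1, 0.8]
opening: 0.0804
finger_force: 0.0
[[256.9219452  168.28979974]
 [259.34264087  75.62942825]]
[([164, 224, 30, 43, 608], [182.0, 249.0]), ([324, 224, 31, 45, 620], [336.0, 250.0])]
[([242, 50, 37, 52, 1302], [259.0, 75.0]), ([242, 146, 21, 42, 378], [251.0, 165.0])]
```

View pics/w5.png

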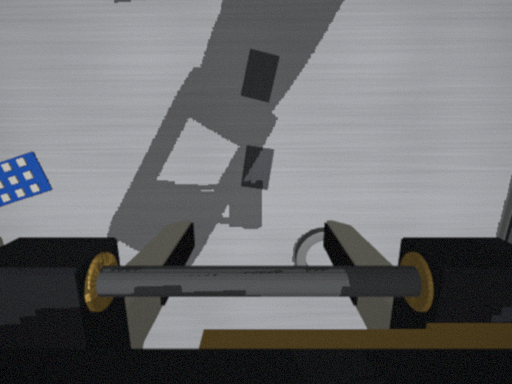

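```bash
cat >> h.py <<'E'
def plate(T,P,zs=(.006,.008)):
    for z in zs:
        w=p2w('wrist',P,z,T)[:,:2];c=w.mean(0)
        L=(w[3]+w[2]-w[0]-w[1])/2;W=(w[1]+w[2]-w[0]-w[3])/2
        print(z,c.round(4),'len',np.linalg.norm(L).round(4),np.linalg.norm(W).round(4),'yaw',(np.arctan2(L[1],L[0])%np.pi).round(3),((np.arctan2(W[1],W[0])+np.pi/2)%np.pi).round(3))
E
python3 - <<'E'
from h import *
T=np.load('pics/w5_T.npy');im=cv2.imread('pics/w5.png')
plate(T,[[250,49],[279,56],[269,102],[241,97]])
plate(T,[[246,146],[274,150],[268,190],[241,185]])
a=cv2.convertScaleAbs(cv2.resize(im[40:200,225:295],None,fx=3.75,fy=3.75,interpolation=2),alpha=2)
cv2.imwrite('pics/c5.png',a)
E
```

```text
0.006 [ 0.451  -0.2865] len 0.0601 0.0389 yaw 2.925 2.944
0.008 [ 0.4513 -0.2865] len 0.0598 0.0387 yaw 2.925 2.944
0.006 [ 0.5747 -0.2906] len 0.0581 0.0402 yaw 2.999 2.972
0.008 [ 0.5744 -0.2905] len 0.0578 0.04 yaw 2.999 2.972
```

View pics/c5.png

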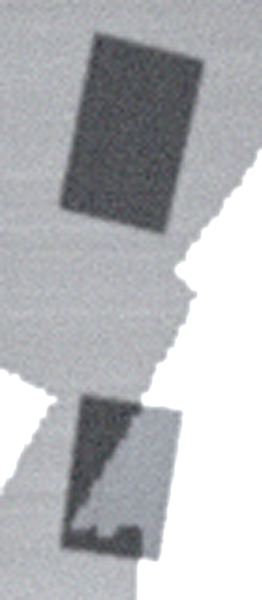

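```bash
python3 -c "
from h import *
delta([.5746,-.2906,.002],2.975)"; echo '[[0.075,0.05,-0.13,2,0,0,0.32],[0.075,0.05,-0.13,4,0,0,0.648],[0.075,0.05,-0.13,6,0,0,0.648],[0.075,0.05,-0.13,8,0,0,0.648],[0.075,0.05,-0.13,9.75,0,0,0.648],[0.075,0.05,-0.13,11,0,0,0.648],[0.075,0.05,-0.13,11.75,0,0,0.648],[0.075,0.05,-0.13,12.2,0,0,0.648],[0.075,0.05,-0.13,12.4,0,0,0.648],[0.075,0.05,-0.13,12.45,0,0,0.648],[0.075,0.05,-0.13,12.45,0,0,0.648]]' > mv.in && python3 inch.py mv.in; echo '[[0.03,0,0,0,0,0,0],[0.03,0,0,0,0,0,0],[0.03,0,0,0,0,0,0],[0.03,0,0,0,0,0,0],[0.03,0,0,0,0,0,0],[0.03,0,0,0,0,0,0],[0.03,0,0,0,0,0,0],[0.03,0,0,0,0,0,0]]' > mv.in && python3 inch.py mv.in 40
```

```text
shift [ 0.0008 -0.0041  0.2494] rz 0.1638 yaw 3.1388
time_s: 15.12
tool_pos: [0.5762, -0.2897, 0.0051]
ee_rot: [-3.141, 0.003, 2.978]
ft_force: [0.1, -0.6, 0.7]
opening: 0.0751
finger_force: 0.0
time_s: 15.78
tool_pos: [0.575, -0.2894, 0.0034]
ee_rot: [-3.141, 0.0, 2.978]
ft_force: [0.5, 0.3, 2.4]
opening: 0.0386
finger_force: 40.0
```

Scaled: -0.12 m is -6, -0.02 m is -1.

```bash
echo '[[0.03,0,0,-1,0,0,0],[0.03,0,0,-2.5,0,0,0],[0.03,0,0,-4.5,0,0,0],[0.03,0,0,-6,0,0,0],[0.03,0,0,-6,0,0,0]]' > mv.in && python3 inch.py mv.in; python3 -c "
from h import *
delta([.5471,.1761,.125],3.088)"
```

```text
time_s: 16.2
tool_pos: [0.5789, -0.2916, 0.1319]
ee_rot: [-3.137, 0.011, 2.978]
ft_force: [0.7, -0.5, 0.3]
opening: 0.0385
finger_force: 40.0
shift [0.1077 0.4562 0.0037] rz -0.1102 yaw 2.9778
```

Scaled: 0.456 m is 22.8, 0.342 m is 17.1, -0.11 rad is -0.44.

```bash
echo '[[0.03,1.375,5.7,0,0,0,-0.12],[0.03,1.375,5.7,0,0,0,-0.24],[0.03,1.375,5.7,0,0,0,-0.44],[0.03,2.65,11.4,0,0,0,-0.44],[0.03,2.65,11.4,0,0,0,-0.44],[0.03,2.65,11.4,0,0,0,-0.44],[0.03,4,17.1,0,0,0,-0.44],[0.03,4,17.1,0,0,0,-0.44],[0.03,4,17.1,0,0,0,-0.44],[0.03,5.35,22.8,0,0,0,-0.44],[0.03,5.35,22.8,0,0,0,-0.44],[0.03,5.35,22.8,0,0,0,-0.44]]' > mv.in && python3 inch.py mv.in; echo '[[0.03,0,0,0,0,0,0],[0.03,0,0,0,0,0,0],[0.03,0,0,0,0,0,0]]' > mv.in && python3 inch.py mv.in; python3 -c "
from h import *
delta([.5471,.1761,.027],3.088);im,T=snap('wrist','w6')"
```

```text
time_s: 17.2
tool_pos: [0.5427, 0.1808, 0.1226]
ee_rot: [3.141, -0.001, 3.088]
ft_force: [0.0, 0.1, -0.4]
opening: 0.0385
finger_force: 40.0
time_s: 17.45
tool_pos: [0.5434, 0.1777, 0.1225]
ee_rot: [-3.141, -0.001, 3.089]
ft_force: [-0.1, -0.3, -1.6]
opening: 0.0385
finger_force: 40.0
shift [-0.0039 -0.0014  0.0955] rz 0.0006 yaw 3.0886
```

View pics/w6.png

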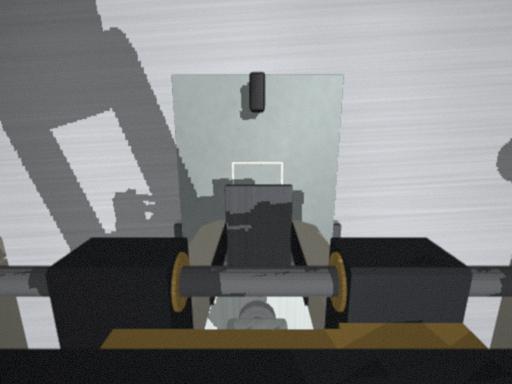

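```bash
python3 - <<'E'
from h import *
T=np.load('pics/w6_T.npy')
w=p2w('wrist',[[232.5,162.5],[282.5,162.5]],.022,T);m=w[:,:2].mean(0);print(w,'bed',m+.033*np.array([np.cos(-.0535),np.sin(-.0535)]))
for z in (.0025,.0046):
    q=p2w('wrist',[[226,185],[293,185]],T[2,3]+z,T);print((q-T[:3,3])@T[:3,:3])
E
```

```text
[[0.51275041 0.15415572 0.022     ]
 [0.51523408 0.20066038 0.022     ]] bed [0.54694503 0.17564339]
[[ 0.03079596 -0.01983773 -0.00245787]
 [ 0.03078262  0.01917354 -0.00248812]]
[[ 0.03126489 -0.01959484 -0.00455765]
 [ 0.03125171  0.01891452 -0.00458752]]
```

Scaled: 0.096 m is 4.8, -0.0048 m is -0.24.

```bash
echo '[[0.03,-0.24,-0.075,1.25,0,0,0],[0.03,-0.24,-0.075,2.5,0,0,0],[0.03,-0.24,-0.075,3.5,0,0,0],[0.03,-0.24,-0.075,4.15,0,0,0],[0.03,-0.24,-0.075,4.5,0,0,0],[0.03,-0.24,-0.075,4.7,0,0,0],[0.03,-0.24,-0.075,4.8,0,0,0],[0.03,-0.24,-0.075,4.8,0,0,0],[0.03,-0.24,-0.075,4.8,0,0,0]]' > mv.in && python3 inch.py mv.in;python3 -c "
from h import *
delta([.548,.1759,.0259],3.088)"
```

```text
time_s: 18.25
tool_pos: [0.5494, 0.1765, 0.0285]
ee_rot: [3.141, 0.002, 3.088]
ft_force: [0.1, 0.4, -0.4]
opening: 0.0387
finger_force: 40.0
shift [ 0.0014 -0.0006  0.0026] rz -0.0003 yaw 3.0877
```

Careful with the scale: shifts go in units of 20 mm and turns go in units of 0.25 rad. That gives: 0.0005 m is 0.025.

```bash
echo '[[0.03,0,0,0.025,0,0,0],[0.03,0,0,0.025,0,0,0],[0.03,0,0,0.025,0,0,0]]' > mv.in && python3 inch.py mv.in;python3 -c "
from h import *
delta([.548,.1759,.0256],3.088)"
```

```text
time_s: 18.5
tool_pos: [0.5488, 0.1765, 0.0274]
ee_rot: [3.141, 0.001, 3.088]
ft_force: [-0.6, -0.2, -1.2]
opening: 0.0387
finger_force: 40.0
shift [ 0.0008 -0.0007  0.0017] rz -0.0000 yaw 3.088
```

Scaled: 0.0014 m is 0.07, -0.0006 m is -0.03.

```bash
echo '[[0.03,0.03,-0.03,0.07,0,0,0],[0.03,0.03,-0.03,0.07,0,0,0],[0.03,0.03,-0.03,0.07,0,0,0]]' > mv.in && python3 inch.py mv.in;echo '[[0.08,0,0,0,0,0,0],[0.08,0,0,0,0,0,0],[0.08,0,0,0,0,0,0],[0.08,0,0,0,0,0,0],[0.08,0,0,0,0,0,0],[0.08,0,0,0,0,0,0],[0.08,0,0,-1,0,0,0],[0.08,0,0,-3,0,0,0],[0.08,0,0,-5,0,0,0],[0.08,0,0,-7,0,0,0],[0.08,0,0,-9,0,0,0],[0.08,0,0,-9,0,0,0]]' > mv.in && python3 inch.py mv.in; echo '[[0.08,0,0,0,0,0,0],[0.08,0,0,0,0,0,0]]' > mv.in && python3 inch.py mv.in;python3 -c "
from h import *
im,T=snap('wrist','w7');cv2.imwrite('pics/c7.png',cv2.resize(im[80:260,170:350],None,fx=3,fy=3,interpolation=2))
P=lambda z:[[.5471+a*np.cos(-.0535)-b*np.sin(-.0535),.1759+a*np.sin(-.0535)+b*np.cos(-.0535),z] for a,b in((-.03,-.02),(-.03,.02),(.03,.02),(.03,-.02))]
print((w2p('wrist',P(.029),T)-[170,80])*3)
delta([.56,-.2865,.25],2.935)"
```

```text
time_s: 18.75
tool_pos: [0.5479, 0.1758, 0.0254]
ee_rot: [3.142, 0.0, 3.088]
ft_force: [0.2, -0.3, -1.3]
opening: 0.0389
finger_force: 40.0
time_s: 19.75
tool_pos: [0.5523, 0.1768, 0.2159]
ee_rot: [3.138, 0.014, 3.088]
ft_force: [1.7, 0.6, 1.9]
opening: 0.0799
finger_force: 0.0
time_s: 19.92
tool_pos: [0.5477, 0.1758, 0.205]
ee_rot: [3.142, 0.0, 3.088]
ft_force: [-0.4, -0.7, -0.6]
opening: 0.0802
finger_force: 0.0
[[217.24176604 216.85919991]
 [318.51592733 216.78113677]
 [316.40723054 363.00761958]
 [219.36700107 363.08815051]]
shift [-0.0377 -0.4607 -0.0461] rz 0.1528 yaw 3.0878
```

View pics/c7.png

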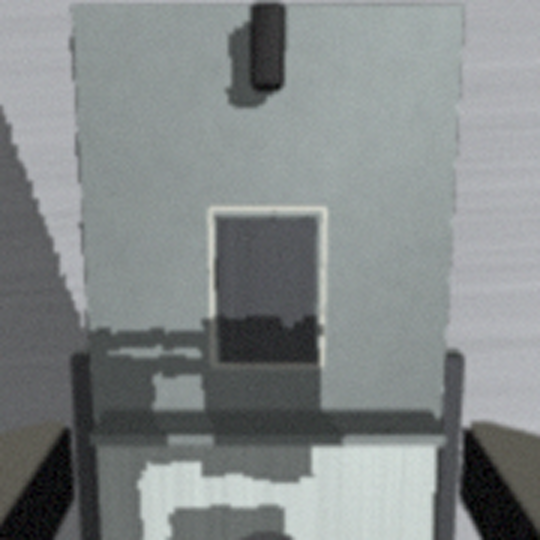

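Scaled: -0.461 m is -23.05, -0.045 m is -2.25, 0.15 rad is 0.6.

```bash
echo '[[0.08,-1.9,-23.05,-2.25,0,0,0.6],[0.08,-1.9,-23.05,-2.25,0,0,0.6],[0.08,-1.9,-23.05,-2.25,0,0,0.6],[0.08,-1.9,-23.05,-2.25,0,0,0.6],[0.08,-1.9,-23.05,-2.25,0,0,0.6],[0.08,-1.9,-23.05,-2.25,0,0,0.6],[0.08,-1.9,-23.05,-2.25,0,0,0.6],[0.08,-1.9,-23.05,-2.25,0,0,0.6],[0.08,-1.9,-23.05,-2.25,0,0,0.6],[0.08,-1.9,-23.05,-2.25,0,0,0.6],[0.08,-1.9,-23.05,-2.25,0,0,0.6],[0.08,-1.9,-23.05,-2.25,0,0,0.6]]' > mv.in && python3 inch.py mv.in;echo '[[0.08,0,0,0,0,0,0],[0.08,0,0,0,0,0,0]]' > mv.in && python3 inch.py mv.in; python3 - <<'E'
from h import *
im,T=snap('wrist','w8')
u=w2p('wrist',[[.451,-.2865,.007]],T)[0];print(u,T[:3,3])
cv2.imwrite('pics/c8.png',cv2.convertScaleAbs(cv2.resize(im[:220,150:370],None,fx=2.7,fy=2.7,interpolation=2),alpha=1.7))
E
```

```text
time_s: 20.97
tool_pos: [0.559, -0.2926, 0.2477]
ee_rot: [-3.14, -0.003, 2.933]
ft_force: [0.4, 0.4, 0.2]
opening: 0.0801
finger_force: 0.0
time_s: 21.13
tool_pos: [0.5601, -0.2861, 0.2478]
ee_rot: [3.14, -0.004, 2.937]
ft_force: [0.4, 0.8, -0.3]
opening: 0.0802
finger_force: 0.0
[241.76353908  90.57857704] [ 0.56009404 -0.28610135  0.24784324]
```

View pics/c8.png

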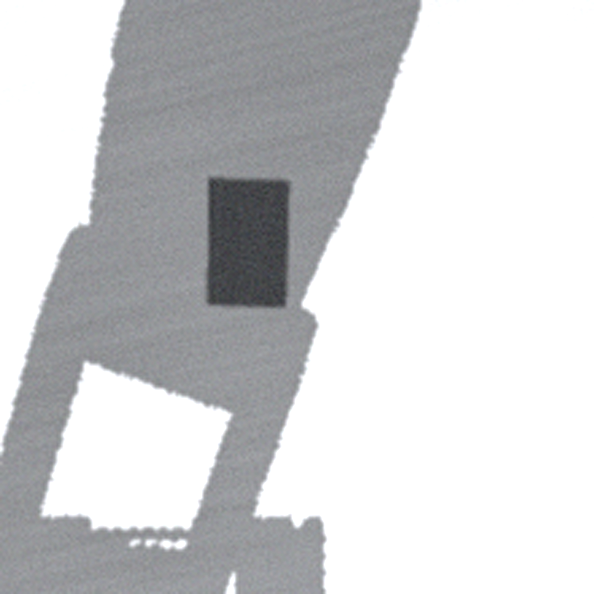

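```bash
python3 - <<'E'
from h import *
T=np.load('pics/w8_T.npy')
plate(T,np.array([[208,177],[290,180],[287,306],[207,303]])/2.7+[150,0])
delta([.4512,-.2868,.002],2.93)
E
```

```text
0.006 [ 0.4501 -0.2862] len 0.0592 0.0403 yaw 2.905 2.901
0.008 [ 0.4503 -0.2862] len 0.0589 0.0401 yaw 2.905 2.901
shift [ 0.106  -0.024   0.2466] rz 0.0081 yaw 2.9381
```

```bash
echo '[[0.075,1.75,-0.4,0.5,0,0,0.08],[0.075,3.5,-0.75,1,0,0,0.08],[0.075,5.35,-1.1,2,0,0,0.08],[0.075,5.35,-1.1,4,0,0,0.08],[0.075,5.35,-1.1,6,0,0,0.08],[0.075,5.35,-1.1,8,0,0,0.08],[0.075,5.35,-1.1,9.75,0,0,0.08],[0.075,5.35,-1.1,11,0,0,0.08],[0.075,5.35,-1.1,11.75,0,0,0.08],[0.075,5.35,-1.1,12.1,0,0,0.08],[0.075,5.35,-1.1,12.225,0,0,0.08],[0.075,5.35,-1.1,12.225,0,0,0.08]]' > mv.in && python3 inch.py mv.in; echo '[[0.075,0,0,0,0,0,0],[0.075,0,0,0,0,0,0]]' > mv.in && python3 inch.py mv.in; python3 -c "
from h import *
delta([.4506,-.2863,.0025],2.915)"
```

```text
time_s: 22.18
tool_pos: [0.452, -0.2854, 0.0059]
ee_rot: [3.141, -0.0, 2.919]
ft_force: [0.4, -0.7, 0.6]
opening: 0.0746
finger_force: 0.0
time_s: 22.35
tool_pos: [0.453, -0.2871, 0.0075]
ee_rot: [-3.14, 0.003, 2.918]
ft_force: [0.3, 0.8, 0.3]
opening: 0.0752
finger_force: 0.0
shift [0.0025 0.0002 0.005 ] rz 0.0033 yaw 2.9183
```

```bash
echo '[[0.075,0.1,0,0.1,0,0,0],[0.075,0.1,0,0.1,0,0,0],[0.075,0.1,0,0.1,0,0,0],[0.075,0.1,0,0.1,0,0,0]]' > mv.in && python3 inch.py mv.in; python3 -c "
from h import *
delta([.4506,-.2863,.0025],2.915)"
```

```text
time_s: 22.68
tool_pos: [0.4498, -0.2862, 0.0041]
ee_rot: [-3.141, 0.0, 2.918]
ft_force: [1.5, -0.2, 0.4]
opening: 0.0749
finger_force: 0.0
shift [-0.0008  0.0001  0.0016] rz 0.0025 yaw 2.9175
```

```bash
echo '[[0.03,0,0,0.05,0,0,0],[0.03,0,0,0.05,0,0,0],[0.03,0,0,0.05,0,0,0],[0.03,0,0,0.05,0,0,0],[0.03,0,0,0.05,0,0,0],[0.03,0,0,0.05,0,0,0],[0.03,0,0,0.05,0,0,0],[0.03,0,0,0.05,0,0,0]]' > mv.in && python3 inch.py mv.in 40; echo '[[0.03,0,0,-1,0,0,0],[0.03,0,0,-2.5,0,0,0],[0.03,0,0,-4.5,0,0,0],[0.03,0,0,-6,0,0,0],[0.03,0,0,-6,0,0,0],[0.03,0,0,-6,0,0,0]]' > mv.in && python3 inch.py mv.in; python3 -c "
from h import *
delta([.548,.1759,.125],3.088)"
```

```text
time_s: 23.35
tool_pos: [0.4498, -0.286, 0.0028]
ee_rot: [-3.142, -0.0, 2.918]
ft_force: [-1.0, -0.0, 0.2]
opening: 0.039
finger_force: 40.0
time_s: 23.85
tool_pos: [0.4513, -0.2872, 0.1253]
ee_rot: [-3.139, 0.005, 2.918]
ft_force: [1.1, -0.3, -2.6]
opening: 0.0389
finger_force: 40.0
shift [ 0.0084  0.473  -0.0007] rz -0.1701 yaw 2.9179
```

Scaled: 0.473 m is 23.65, 0.354 m is 17.7, -0.17 rad is -0.68.

```bash
echo '[[0.03,0.1,5.9,0,0,0,-0.2],[0.03,0.1,5.9,0,0,0,-0.4],[0.03,0.1,5.9,0,0,0,-0.68],[0.03,0.2,11.8,0,0,0,-0.68],[0.03,0.2,11.8,0,0,0,-0.68],[0.03,0.2,11.8,0,0,0,-0.68],[0.03,0.3,17.7,0,0,0,-0.68],[0.03,0.3,17.7,0,0,0,-0.68],[0.03,0.3,17.7,0,0,0,-0.68],[0.03,0.35,23.65,0,0,0,-0.68],[0.03,0.35,23.65,0,0,0,-0.68],[0.03,0.35,23.65,0,0,0,-0.68]]' > mv.in && python3 inch.py mv.in; echo '[[0.03,0,0,0,0,0,0],[0.03,0,0,0,0,0,0],[0.03,0,0,0,0,0,0],[0.03,0,0,0,0,0,0]]' > mv.in && python3 inch.py mv.in; python3 -c "
from h import *
delta([.548,.1759,.0335],3.088);im,T=snap('wrist','w9');cv2.imwrite('pics/c9.png',cv2.resize(im[60:260,160:360],None,fx=3,fy=3,interpolation=2))"
```

```text
time_s: 24.85
tool_pos: [0.5465, 0.1791, 0.1203]
ee_rot: [-3.141, -0.003, 3.088]
ft_force: [0.6, -1.1, -2.2]
opening: 0.0388
finger_force: 40.0
time_s: 25.18
tool_pos: [0.5471, 0.1754, 0.1215]
ee_rot: [-3.141, -0.002, 3.087]
ft_force: [-0.0, -0.7, -1.3]
opening: 0.0385
finger_force: 40.0
shift [-0.0011  0.0006  0.088 ] rz -0.0012 yaw 3.0868
```

View pics/c9.png

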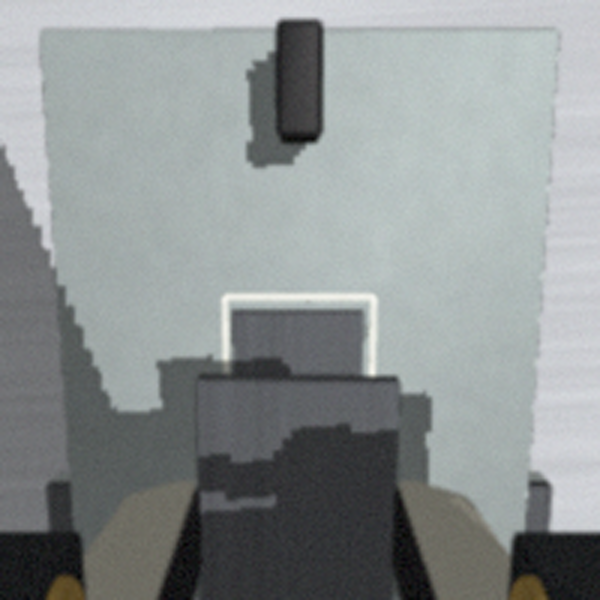

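Scaled: 0.087 m is 4.35, 0.086 m is 4.3.

```bash
echo '[[0.03,-0.05,0.02,1.25,0,0,0],[0.03,-0.05,0.02,2.5,0,0,0],[0.03,-0.05,0.02,3.35,0,0,0],[0.03,-0.05,0.02,3.85,0,0,0],[0.03,-0.05,0.02,4.15,0,0,0],[0.03,-0.05,0.02,4.3,0,0,0],[0.03,-0.05,0.02,4.35,0,0,0],[0.03,-0.05,0.02,4.35,0,0,0],[0.03,-0.05,0.02,4.35,0,0,0],[0.03,-0.05,0.02,4.35,0,0,0],[0.03,-0.05,0.02,4.35,0,0,0]]' > mv.in && python3 inch.py mv.in;python3 -c "
from h import *
delta([.5478,.1759,.0325],3.088)"
```

```text
time_s: 26.15
tool_pos: [0.5495, 0.1772, 0.0367]
ee_rot: [3.141, 0.001, 3.088]
ft_force: [-0.2, -0.1, -1.0]
opening: 0.0388
finger_force: 40.0
shift [ 0.0017 -0.0014  0.0042] rz -0.0001 yaw 3.0879
```

Scaled: 0.0025 m is 0.125, 0.002 m is 0.1.

```bash
echo '[[0.03,0.06,-0.05,0.05,0,0,0],[0.03,0.06,-0.05,0.1,0,0,0],[0.03,0.06,-0.05,0.125,0,0,0],[0.03,0.06,-0.05,0.125,0,0,0],[0.03,0.06,-0.05,0.125,0,0,0]]' > mv.in && python3 inch.py mv.in;python3 -c "
from h import *
delta([.5478,.1759,.0325],3.088)"
```

```text
time_s: 26.57
tool_pos: [0.5476, 0.1761, 0.0332]
ee_rot: [-3.141, -0.0, 3.088]
ft_force: [0.6, -0.5, -1.5]
opening: 0.0388
finger_force: 40.0
shift [-0.0002 -0.0002  0.0007] rz -0.0002 yaw 3.0878
```

Scaled: 0.001 m is 0.05, 0.0005 m is 0.025.

```bash
echo '[[0.03,0,0,0.025,0,0,0],[0.03,0,0,0.05,0,0,0],[0.03,0,0,0.05,0,0,0],[0.03,0,0,0.05,0,0,0]]' > mv.in && python3 inch.py mv.in; echo '[[0.03,0,0,0.025,0,0,0],[0.03,0,0,0.05,0,0,0],[0.03,0,0,0.05,0,0,0],[0.03,0,0,0.05,0,0,0]]' > mv.in && python3 inch.py mv.in
```

```text
time_s: 26.9
tool_pos: [0.5477, 0.1761, 0.0323]
ee_rot: [-3.142, -0.0, 3.088]
ft_force: [0.5, -0.3, -1.8]
opening: 0.0388
finger_force: 40.0
time_s: 27.23
tool_pos: [0.5477, 0.1761, 0.0313]
ee_rot: [-3.142, -0.0, 3.088]
ft_force: [-0.8, -0.5, -1.3]
opening: 0.0387
finger_force: 40.0
```

```bash
echo '[[0.03,0,0,0.015,0,0,0],[0.03,0,0,0.015,0,0,0],[0.08,0,0,0.015,0,0,0],[0.08,0,0,0.015,0,0,0],[0.08,0,0,0.015,0,0,0],[0.08,0,0,0.015,0,0,0],[0.08,0,0,0.015,0,0,0],[0.08,0,0,0.015,0,0,0],[0.08,0,0,-1,0,0,0],[0.08,0,0,-3,0,0,0],[0.08,0,0,-5,0,0,0],[0.08,0,0,-7,0,0,0]]' > mv.in && python3 inch.py mv.in; echo '[[0.08,0,0,-1.75,0,0,0],[0.08,0,0,-1.75,0,0,0],[0.08,0,0,-1.75,0,0,0],[0.08,0,0,-1.75,0,0,0]]' > mv.in && python3 inch.py mv.in;python3 -c "
from h import *
im,T=snap('wrist','w10');t,_=snap('top','t10')
o=np.zeros((540,800,3),np.uint8);o[:,:540]=cv2.resize(im[80:260,170:350],None,fx=3,fy=3,interpolation=2);o[:195,540:]=cv2.resize(t,(260,195));o[200:420,540:800]=cv2.resize(t[130:240,280:410],None,fx=2,fy=2);cv2.imwrite('pics/c10.png',o)
P=lambda z:[[.5471+a*np.cos(-.0535)-b*np.sin(-.0535),.1759+a*np.sin(-.0535)+b*np.cos(-.0535),z] for a,b in((-.03,-.02),(-.03,.02),(.03,.02),(.03,-.02))]
print((w2p('wrist',P(.036),T)-[170,80])*3)
delta([.4555,.1812,.032],3.088)"
```

```text
time_s: 28.23
tool_pos: [0.547, 0.1759, 0.1724]
ee_rot: [-3.141, -0.001, 3.088]
ft_force: [0.2, 0.1, 0.1]
opening: 0.0801
finger_force: 0.0
time_s: 28.57
tool_pos: [0.5476, 0.1761, 0.206]
ee_rot: [3.142, -0.0, 3.088]
ft_force: [0.2, 0.1, 0.5]
opening: 0.0796
finger_force: 0.0
[[215.54992141 218.96465372]
 [318.57490802 218.88863483]
 [316.42513032 367.44922165]
 [217.77738435 367.52734057]]
shift [0.0907 0.0006 0.1725] rz -0.0002 yaw 3.0878
```

View pics/c10.png

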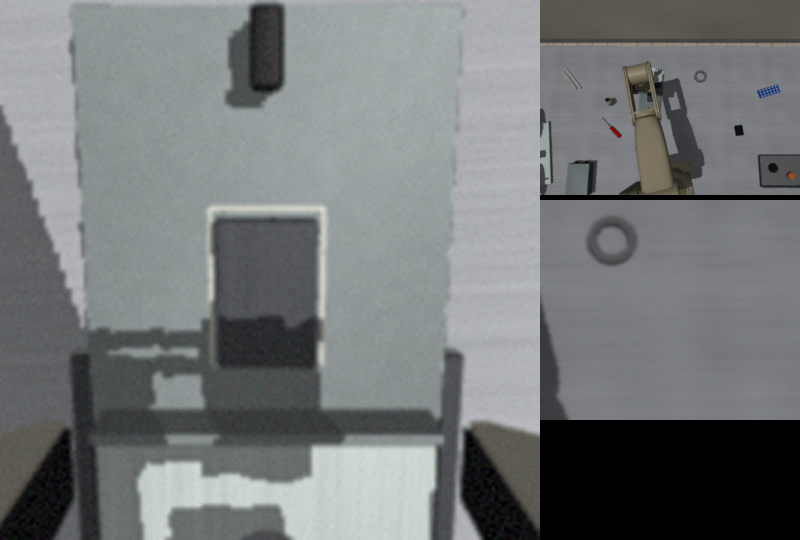

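```bash
python3 - <<'E'
from h import *
im,T=snap('scene','s11');a=cv2.imread('pics/scene0.png')
for h in (0,.004,.01,.015,.02,.025): print(h,w2p('scene',[[.6612,.1697,.142+h],[.6612,.1697,.118+h],[.6612,.1697,.026+h],[.6612,.1697,.1]]).round(1).tolist())
k=lambda i:cv2.resize(i[170:250,290:385],None,fx=4,fy=4,interpolation=2)
cv2.imwrite('pics/c11.png',np.hstack([k(a),k(im)]))
E
```

```text
0 [[340.0, 187.0], [339.0, 193.9], [335.7, 218.7], [338.4, 198.9]]
0.004 [[340.1, 185.9], [339.2, 192.7], [335.8, 217.7], [338.4, 198.9]]
0.01 [[340.3, 184.1], [339.4, 191.0], [336.0, 216.1], [338.4, 198.9]]
0.015 [[340.5, 182.7], [339.6, 189.6], [336.2, 214.8], [338.4, 198.9]]
0.02 [[340.7, 181.2], [339.8, 188.2], [336.4, 213.5], [338.4, 198.9]]
0.025 [[340.9, 179.8], [340.0, 186.8], [336.6, 212.2], [338.4, 198.9]]
```

View pics/c11.png

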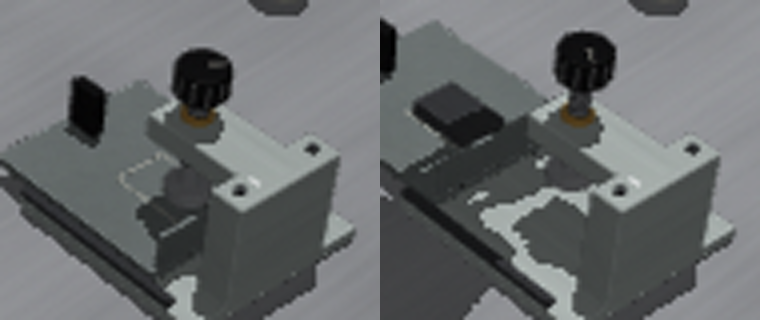

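Scaled: 0.092 m is 4.6, 0.0006 m is 0.03.

```bash
echo '[[0.07,2,0.03,0,0,0,0],[0.07,4,0.03,0,0,0,0],[0.07,4.6,0.03,1.5,0,0,0],[0.07,4.6,0.03,3.5,0,0,0],[0.07,4.6,0.03,5.5,0,0,0],[0.07,4.6,0.03,7.25,0,0,0],[0.07,4.6,0.03,8.25,0,0,0],[0.07,4.6,0.03,8.6,0,0,0],[0.07,4.6,0.03,8.6,0,0,0],[0.07,4.6,0.03,8.6,0,0,0]]' > mv.in && python3 inch.py mv.in; echo '[[0.0,0,0,0,0,0,0],[0.0,0,0,0,0,0,0],[0.0,0,0,0,0,0,0],[0.0,0,0,0,0,0,0],[0.0,0,0,0,0,0,0],[0.0,0,0,0,0,0,0],[0.0,0,0,0,0,0,0],[0.0,0,0,0,0,0,0],[0.0,0,0,0,0,0,0],[0.0,0,0,0,0,0,0],[0.0,0,0,0,0,0,0]]' > mv.in && python3 inch.py mv.in 25; python3 -c "
from h import *
delta([.5693,.1746,.032],3.088)"
```

```text
time_s: 29.55
tool_pos: [0.4559, 0.1817, 0.0346]
ee_rot: [-3.141, -0.001, 3.088]
ft_force: [0.7, 0.1, 1.0]
opening: 0.07
finger_force: 0.0
time_s: 30.47
tool_pos: [0.4558, 0.1811, 0.0343]
ee_rot: [-3.141, -0.0, 3.088]
ft_force: [-0.7, -4.3, 1.9]
opening: 0.012
finger_force: 25.0
shift [-0.1137 -0.0004  0.0023] rz -0.0002 yaw 3.0878
```

Scaled: -0.06 m is -3, -0.059 m is -2.95.

```bash
echo '[[0.0,-0.15,0,0,0,0,0],[0.0,-0.4,0,0,0,0,0],[0.0,-0.7,0,0,0,0,0],[0.0,-1,0,0,0,0,0],[0.0,-1.35,0,0,0,0,0],[0.0,-1.7,0,0,0,0,0],[0.0,-2.05,0,0,0,0,0],[0.0,-2.35,0,0,0,0,0],[0.0,-2.6,0,0,0,0,0],[0.0,-2.8,0,0,0,0,0],[0.0,-2.95,0,0,0,0,0],[0.0,-3,0,0,0,0,0]]' > mv.in && python3 inch.py mv.in;echo '[[0.0,-0.15,0,0,0,0,0],[0.0,-0.4,0,0,0,0,0],[0.0,-0.7,0,0,0,0,0],[0.0,-1,0,0,0,0,0],[0.0,-1.35,0,0,0,0,0],[0.0,-1.65,0,0,0,0,0],[0.0,-1.95,0,0,0,0,0],[0.0,-2.2,0,0,0,0,0],[0.0,-2.35,0,0,0,0,0],[0.0,-2.5,0,0,0,0,0],[0.0,-2.55,0,0,0,0,0],[0.0,-2.55,0,0,0,0,0]]' > mv.in && python3 inch.py mv.in; echo '[[0.0,-0.05,0,0,0,0,0],[0.0,-0.1,0,0,0,0,0],[0.0,-0.1,0,0,0,0,0]]' > mv.in && python3 inch.py mv.in
```

```text
time_s: 31.47
tool_pos: [0.516, 0.1778, 0.0343]
ee_rot: [-3.141, -0.0, 3.088]
ft_force: [-2.4, -5.2, 4.2]
opening: 0.0117
finger_force: 25.0
time_s: 32.47
tool_pos: [0.5669, 0.1751, 0.0343]
ee_rot: [-3.141, -0.0, 3.088]
ft_force: [0.3, -5.1, 0.7]
opening: 0.0117
finger_force: 25.0
time_s: 32.72
tool_pos: [0.5687, 0.175, 0.0343]
ee_rot: [-3.141, -0.0, 3.088]
ft_force: [-1.4, -5.6, 2.6]
opening: 0.012
finger_force: 25.0
```

Not against the stop yet, so I'll creep on in small increments until the force rises.

```bash
echo '[[0.0,-0.025,0,0,0,0,0],[0.0,-0.05,0,0,0,0,0],[0.0,-0.05,0,0,0,0,0]]' > mv.in && python3 inch.py mv.in; echo '[[0.0,-0.025,0,0,0,0,0],[0.0,-0.05,0,0,0,0,0],[0.0,-0.05,0,0,0,0,0]]' > mv.in && python3 inch.py mv.in; echo '[[0.0,-0.025,0,0,0,0,0],[0.0,-0.05,0,0,0,0,0],[0.0,-0.05,0,0,0,0,0]]' > mv.in && python3 inch.py mv.in
```

```text
time_s: 32.97
tool_pos: [0.5696, 0.1749, 0.0343]
ee_rot: [-3.141, -0.0, 3.088]
ft_force: [-1.9, -5.1, 2.7]
opening: 0.0116
finger_force: 25.0
time_s: 33.22
tool_pos: [0.5705, 0.1749, 0.0343]
ee_rot: [-3.141, -0.001, 3.088]
ft_force: [-1.7, -5.6, 2.9]
opening: 0.0119
finger_force: 25.0
time_s: 33.47
tool_pos: [0.571, 0.1748, 0.0343]
ee_rot: [-3.141, -0.002, 3.088]
ft_force: [-5.2, -5.5, 6.1]
opening: 0.0114
finger_force: 25.0
```

```bash
echo '[[0.0,-0.025,0,0,0,0,0],[0.0,-0.025,0,0,0,0,0]]' > mv.in && python3 inch.py mv.in; echo '[[0.08,0,0,0,0,0,0],[0.08,0,0,0,0,0,0],[0.08,0,0,0,0,0,0],[0.08,0,0,0,0,0,0],[0.08,0,0,0,0,0,0],[0.08,0,0,-1.5,0,0,0],[0.08,0,0,-3.5,0,0,0],[0.08,0,0,-5.5,0,0,0],[0.08,0,0,-7.5,0,0,0],[0.08,0,0,-8.5,0,0,0],[0.08,0,0,-8.5,0,0,0],[0.08,0,0,-8.5,0,0,0]]' > mv.in && python3 inch.py mv.in; python3 -c "
from h import *
delta([.6612,.1703,.131],3.088);print(bot.sense()['q'][5])"
```

```text
time_s: 33.63
tool_pos: [0.571, 0.1749, 0.0343]
ee_rot: [-3.14, -0.003, 3.088]
ft_force: [-7.7, -6.1, 8.0]
opening: 0.0116
finger_force: 25.0
time_s: 34.63
tool_pos: [0.5734, 0.1758, 0.2065]
ee_rot: [3.14, 0.004, 3.088]
ft_force: [-0.3, -0.1, 0.4]
opening: 0.0796
finger_force: 0.0
shift [-0.0876 -0.0008  0.0758] rz -0.0001 yaw 3.0879
-1.3051911827892857
```

Scaled: -0.089 m is -4.45, -0.08 m is -4, -0.9 rad is -3.6.

```bash
echo '[[0.08,-2,-0.04,0,0,0,-0.48],[0.08,-4,-0.04,0,0,0,-0.96],[0.08,-4.45,-0.04,0,0,0,-1.44],[0.08,-4.45,-0.04,0,0,0,-1.92],[0.08,-4.45,-0.04,0,0,0,-2.4],[0.08,-4.45,-0.04,0,0,0,-2.88],[0.08,-4.45,-0.04,0,0,0,-3.36],[0.08,-4.45,-0.04,0,0,0,-3.6],[0.08,-4.45,-0.04,0,0,0,-3.6]]' > mv.in && python3 inch.py mv.in; python3 -c "
from h import *
delta([.6612,.1703,.131],3.988);print(bot.sense()['q'][5])"
```

```text
time_s: 35.38
tool_pos: [0.6599, 0.1697, 0.2014]
ee_rot: [3.139, -0.003, -2.292]
ft_force: [-0.5, -0.4, -0.6]
opening: 0.0801
finger_force: 0.0
shift [-0.0016 -0.0007  0.0704] rz 0.0027 yaw -2.2924
-2.2435631233950017
```

```bash
echo '[[0.08,-0.05,-0.025,1.5,0,0,0],[0.08,-0.05,-0.025,2.75,0,0,0],[0.08,-0.05,-0.025,3.4,0,0,0],[0.08,-0.05,-0.025,3.575,0,0,0],[0.08,-0.05,-0.025,3.575,0,0,0],[0.08,-0.05,-0.025,3.575,0,0,0]]' > mv.in && python3 inch.py mv.in;  echo '[[0.03,0,0,0,0,0,0],[0.03,0,0,0,0,0,0],[0.03,0,0,0,0,0,0],[0.03,0,0,0,0,0,0],[0.03,0,0,0,0,0,0],[0.03,0,0,0,0,0,0],[0.03,0,0,0,0,0,0],[0.03,0,0,0,0,0,0]]' > mv.in && python3 inch.py mv.in 40
```

```text
time_s: 35.88
tool_pos: [0.6624, 0.1703, 0.1336]
ee_rot: [-3.141, 0.0, -2.296]
ft_force: [1.1, 0.7, 0.4]
opening: 0.0799
finger_force: 0.0
time_s: 36.55
tool_pos: [0.6619, 0.1704, 0.133]
ee_rot: [3.141, 0.0, -2.295]
ft_force: [-2.7, 1.2, 0.8]
opening: 0.0394
finger_force: 40.0
```

Scaled: 0.0046 m is 0.23, 0.0042 m is 0.21, 1.44 rad is 5.76.

```bash
echo '[[0.03,0,0,0.02,0,0,0.48],[0.03,0,0,0.04,0,0,0.96],[0.03,0,0,0.055,0,0,1.44],[0.03,0,0,0.075,0,0,1.92],[0.03,0,0,0.095,0,0,2.4],[0.03,0,0,0.115,0,0,2.88],[0.03,0,0,0.135,0,0,3.36],[0.03,0,0,0.155,0,0,3.84],[0.03,0,0,0.17,0,0,4.32],[0.03,0,0,0.19,0,0,4.8],[0.03,0,0,0.21,0,0,5.28],[0.03,0,0,0.23,0,0,5.76]]' > mv.in && python3 inch.py mv.in; python3 -c "
from h import *
s=bot.sense();print(s['torque'])"; echo '[[0.03,0,0,0.02,0,0,0.48],[0.03,0,0,0.04,0,0,0.96],[0.03,0,0,0.055,0,0,1.44],[0.03,0,0,0.075,0,0,1.92]]' > mv.in && python3 inch.py mv.in; python3 -c "
from h import *
s=bot.sense();print(s['torque'])"
```

```text
time_s: 37.55
tool_pos: [0.662, 0.1696, 0.1284]
ee_rot: [-3.141, 0.0, 2.542]
ft_force: [-1.8, -2.5, 2.1]
opening: 0.0395
finger_force: 40.0
[-0.5154371   0.23075284  0.11442237]
time_s: 37.88
tool_pos: [0.6618, 0.1695, 0.1269]
ee_rot: [-3.14, 0.001, 2.062]
ft_force: [-1.8, -2.3, 3.8]
opening: 0.0389
finger_force: 40.0
[-0.60790457  0.55124774  0.14595131]
```

Free turning torque is about 0.12. I'll continue in steps and watch for it to rise.

Scaled: 0.001 m is 0.05, 0.0006 m is 0.03, 0.3 rad is 1.2.

```bash
echo '[[0.03,0,0,0.015,0,0,0.4],[0.03,0,0,0.03,0,0,0.8],[0.03,0,0,0.05,0,0,1.2]]' > mv.in && python3 inch.py mv.in; python3 -c "
from h import *
s=bot.sense();print(s['torque'])"; echo '[[0.03,0,0,0.015,0,0,0.4],[0.03,0,0,0.03,0,0,0.8]]' > mv.in && python3 inch.py mv.in; python3 -c "
from h import *
s=bot.sense();print(s['torque'])"
```

```text
time_s: 38.13
tool_pos: [0.6616, 0.1695, 0.1259]
ee_rot: [-3.14, 0.001, 1.763]
ft_force: [-3.0, -3.4, 3.5]
opening: 0.0391
finger_force: 40.0
[-0.65763973  0.68429839  0.10772368]
time_s: 38.3
tool_pos: [0.6615, 0.1695, 0.1252]
ee_rot: [-3.14, 0.001, 1.563]
ft_force: [-4.0, -2.4, 3.7]
opening: 0.0396
finger_force: 40.0
[-0.54590003  0.77088141  0.10310203]
```

```bash
for i in 1 ; do echo '[[0.03,0,0,0.015,0,0,0.4],[0.03,0,0,0.03,0,0,0.8]]' > mv.in && python3 inch.py mv.in; python3 -c "
from h import *
s=bot.sense();print(s['torque'])"; echo '[[0.03,0,0,0.015,0,0,0.4],[0.03,0,0,0.03,0,0,0.8]]' > mv.in && python3 inch.py mv.in; python3 -c "
from h import *
s=bot.sense();print(s['torque'])"; done
```

```text
time_s: 38.47
tool_pos: [0.6614, 0.1695, 0.1246]
ee_rot: [-3.14, 0.001, 1.363]
ft_force: [-3.6, -3.0, 3.5]
opening: 0.0392
finger_force: 40.0
[-0.50985838  0.83376854  0.12230659]
time_s: 38.63
tool_pos: [0.6613, 0.1696, 0.124]
ee_rot: [-3.14, 0.002, 1.163]
ft_force: [-3.9, -3.0, 4.1]
opening: 0.0393
finger_force: 40.0
[-0.45915901  0.89624788  0.09020832]
```

Scaled: 0.0006 m is 0.03, 0.0003 m is 0.015, 0.2 rad is 0.8.

```bash
echo '[[0.03,0,0,0.015,0,0,0.4],[0.03,0,0,0.03,0,0,0.8]]' > mv.in && python3 inch.py mv.in; python3 -c "
from h import *
s=bot.sense();print(s['torque'])"; echo '[[0.03,0,0,0.015,0,0,0.4],[0.03,0,0,0.03,0,0,0.8]]' > mv.in && python3 inch.py mv.in; python3 -c "
from h import *
s=bot.sense();print(s['torque'])"
```

```text
time_s: 38.8
tool_pos: [0.6613, 0.1697, 0.1233]
ee_rot: [-3.141, 0.002, 0.963]
ft_force: [-4.2, -3.0, 4.0]
opening: 0.0391
finger_force: 40.0
[-0.41679998  0.93864569  0.13077162]
time_s: 38.97
tool_pos: [0.6612, 0.1697, 0.1227]
ee_rot: [-3.141, 0.002, 0.763]
ft_force: [-6.7, -2.2, 5.5]
opening: 0.0396
finger_force: 40.0
[-0.44021189  1.22278267  0.13491639]
```

```bash
echo '[[0.03,0,0,0.015,0,0,0.4],[0.03,0,0,0.03,0,0,0.8]]' > mv.in && python3 inch.py mv.in; python3 -c "
from h import *
s=bot.sense();print(s['torque'])"; echo '[[0.03,0,0,0.015,0,0,0.4],[0.03,0,0,0.03,0,0,0.8]]' > mv.in && python3 inch.py mv.in; python3 -c "
from h import *
s=bot.sense();print(s['torque'])"
```

```text
time_s: 39.13
tool_pos: [0.661, 0.1697, 0.1224]
ee_rot: [-3.141, 0.003, 0.563]
ft_force: [-8.5, -3.1, 8.5]
opening: 0.0393
finger_force: 40.0
[-0.40901227  1.40410319  0.44642518]
time_s: 39.3
tool_pos: [0.6609, 0.1699, 0.1221]
ee_rot: [-3.142, 0.003, 0.364]
ft_force: [-9.6, -2.2, 8.9]
opening: 0.0398
finger_force: 40.0
[-0.33302826  1.54502276  0.79048409]
```

Torque has risen to 0.79 N m, so the foot is tight. I'm releasing and backing off.

Scaled: -0.15 m is -7.5, -0.11 m is -5.5.

```bash
echo '[[0.08,0,0,0,0,0,0],[0.08,0,0,0,0,0,0],[0.08,0,0,0,0,0,0],[0.08,0,0,0,0,0,0],[0.08,0,0,0,0,0,0],[0.08,0,0,-1.5,0,0,0],[0.08,0,0,-3.5,0,0,0],[0.08,0,0,-5.5,0,0,0],[0.08,0,0,-7.5,0,0,0],[0.08,0,0,-7.5,0,0,0],[0.08,0,0,-7.5,0,0,0]]' > mv.in && python3 inch.py mv.in; python3 -c "
from h import *
im,T=snap('scene','s12');w,T=snap('wrist','w12')
k=lambda i:cv2.resize(i[170:250,290:385],None,fx=4,fy=4,interpolation=2)
o=np.zeros((320,780,3),np.uint8);o[:,:380]=k(im);o[:300,380:]=cv2.resize(w,(400,300));cv2.imwrite('pics/c12.png',o)"
```

```text
time_s: 40.22
tool_pos: [0.6641, 0.1706, 0.2764]
ee_rot: [3.14, -0.008, 0.368]
ft_force: [-0.0, 0.2, -0.5]
opening: 0.0798
finger_force: 0.0
```

View pics/c12.png

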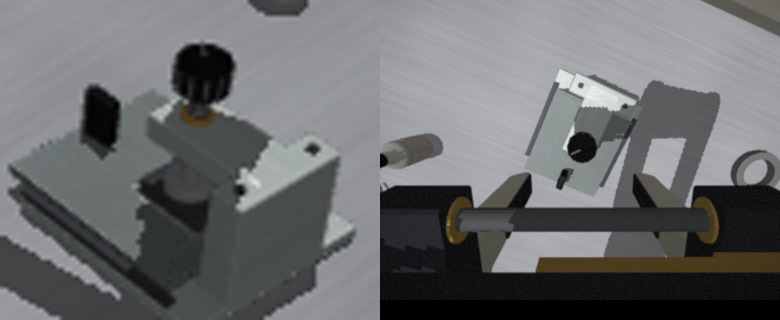

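The foot sits on the stack at crop (180,190), the carriage is home, and the gripper is clear at 0.28 m. I'm handing the job in.

```bash
echo '[[0.08,0,0,0,0,0,0],[0.08,0,0,0,0,0,0],[0.08,0,0,0,0,0,0],[0.08,0,0,0,0,0,0]]' > mv.in && python3 inch.py mv.in; python3 -c "
from workcell import bot
print(bot.sign_off())"
```

```text
time_s: 40.65
tool_pos: [0.6616, 0.1701, 0.2702]
ee_rot: [-3.141, 0.002, 0.368]
ft_force: [0.2, 1.3, -0.2]
opening: 0.0798
finger_force: 0.0
the job is handed in; nothing more can be done
None
```

I found two plates out, stacked both on the white outline, slid the carriage to its stop, tightened the foot on the stack and handed the job in at 40.7 s; sign-off returned no verdict.

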